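# Fit the vial deck on the drying stand

## Robot

A 6-joint arm with a two-finger parallel gripper is mounted at the origin on a cart in front of the work surface, level with it; the furniture and walls round the work are solid. World frame = base frame: x ahead of the robot, y to its left, z up, the work surface at z = 0. Lengths are in m, angles in degrees, forces in N, time in s.
With the tool pointing down it reaches from about 0.375 to 0.9 m from the base axis. Payload 3.1 kg.
Tool frame: the origin (TCP) lies on the front face of the gripper's body, between the roots of the fingers; the fingertips stand 70 mm ahead of it and the grasp point (between the pads) lies 51 mm ahead of it (bot.tip_extent is the distance from the TCP to the fingertips, in m); z points along the fingers, x is the direction in which the jaws open and shut, and the axes are right-handed (so a half turn about z gives the same grasp; the last joint's range is limited). The gripper opens to 87 mm and grips with 3 to 60 N. Pads are 19 mm wide; open, the fingers measure 117 mm over their backs; the gripper's body (75 mm by 190 mm) begins 51 mm behind the grasp point.
Start: joints at [-87.29, 30.224, 82.088, -0, 67.689, -10.227], TCP at [0.14, -0.609, 0.292] pointing down, gripper open.
Joint ranges: [-176.69, 176.69], [-43.24, 126.21], [12.49, 139.97], [-82, 262], [0, 151.66], [-163.58, 163.58]. Speed limits (degrees/s): [159.86, 159.86, 180, 180, 180, 180].

## Interface

Orientations are given as a 3x3 rotation matrix whose columns are the frame's x, y, z axes.
In Python, from rig import bot, viewer, ticket gives the robot as it stands. The module is installed in compiled form; this text tells all that it offers.
- The arm moves only by the tool arm_command, never from a script. Its argument "targets" is a list of rows, each an object with "rot": the turn, a rotation vector about the tool's x, y, z in degrees, a list of three; "offset": the shift along the tool's x, y, z in cm, a list of three; "gripper": the closure, from 0 (fully open) to 1 (shut). A call has 1 to 8 rows; each row is the pose to reach, as a shift and turn from the pose commanded when the call began, along the tool's axes at that moment; what a row does not reach only later rows make up. A row lasts 1/10 s, in which the tool goes at most 50 mm and 8.59 degrees, less where a joint would pass 70% of its speed; a pose out of reach is approached as far as the arm can. A call with a gripper value outside its range is refused whole. The fingers move at their own pace and stop on an object; the grip force is fixed at half the most. Time passes only in rows, so rows that repeat a pose let the fingers close. It gives the time, the measured TCP pose, the force and the opening at its end, in the units of the state.
- bot.read_state(): the state, without advancing time (a new reading comes with each control period).
- viewer.capture(name): name is "scene" or "top"; returns a dict with "frame" (420x560x3 uint8, red, green, blue), "fx", "fy", "cx", "cy" (pixels), "view" (4x4, takes a point from world to camera coordinates). Camera axes: x right, y down, z forward; pixel columns grow to the right and rows downward; lengths in m; the calibration is good to about 2 mm. A picture is of the moment at which its call begins. There is no depth.
- ticket.hand_in(): hands the job in, once; it reports no verdict.
The state is a dict: "time_s": time; "joint_positions": joint angles; "qvel": joint speeds; "tau": joint torques, N m; "position": TCP position; "tcp_rot": TCP orientation; "force": force on the tool from outside, world axes, zero at the start; "moment": the same for the moment, N m; "opening": opening from 0.0 (shut) to 1.0 (fully open).
Only numpy, scipy, OpenCV 4.12 (cv2) and the standard library are available. Lean on these libraries where they do the work, as an engineer would, in place of code of your own. Each camera call takes 0.05 s, during which the arm holds its last target. There are 200 camera calls.

## Task

Get the drying stand ready for vials: take the blue deck with the four large holes (its tall hub is the handle) and lower it, level, over the steel rod of the white stand until it lies flat on the dish rim, then let go. Lower it all the way, do not let it drop, and leave the grey deck with the small holes where it is.

Things in the scene. Friction and masses are not known exactly. Their poses are not given: they have to be found in the camera images.
- vial_deck: The loose blue deck, standing flat on the table with its hub up: a square plate 110 x 110 x 8 mm with four corner holes of 26 mm, and a round upright hub in its middle that makes it 110 mm tall in all, about 0.25 kg. A straight bore of 26 mm runs right through plate and hub. Origin: centre of the plate's underside, on the bore's axis; z up along the bore, x and y along the plate's edges.
- vial_deck_grip (a point): The place to grip the blue deck: on the hub's axis, half-way up the black rubber band (40 mm diameter, 36 mm tall) at the top of the hub; 92 mm above the plate's underside, 18 mm below the hub's top. The band is round, so it may be gripped from above from any side.
- drying_stand: The fixed stand: a white round dish 112 mm in diameter whose flat rim, 10 mm wide, is 20 mm above the table, with an upright steel rod 14 mm in diameter in its middle. The rod's tip is 140 mm above the table; its last 14 mm taper to 5 mm. With the deck fully down, its underside lies on the rim and the rod stands 10 mm out of the top of the hub. Origin: centre of the dish's underside, on the rod's axis, at table height; z up.
- tube_deck: The loose grey deck, to be left alone: same plate, hub and band as the blue one, but with eight small holes of 14 mm. Origin: centre of the plate's underside; z up. Beyond the two decks rises a retort stand with a tall glass column (x > 0.64, y -0.35 to -0.07): carry the blue deck straight across in front of it, over the 92 mm high balance.

How it is judged (in metres and radians):
On the way:
1. the blue deck is threaded on the rod, level, its plate still 20 mm or more above the rim (z of vial_deck in the frame of drying_stand between 0.04 and 0.13 m and horizontal distance between vial_deck and drying_stand below 0.015 m and angle between vial_deck's own z axis and vertical below 0.2 rad), for 0.05 s.
At the end, for the whole second after the job is handed in: The blue deck is on the rod and lies flat on the dish rim: its underside 15 to 25 mm above the stand's underside, its centre within 12 mm of the rod's axis, tilted less than 0.1 rad, at rest. The grey deck stands upright within 30 mm of where it was (z of vial_deck in the frame of drying_stand between 0.015 and 0.025 m and horizontal distance between vial_deck and drying_stand below 0.012 m and angle between vial_deck's own z axis and vertical below 0.1 rad and linear speed of vial_deck below 0.02 m/s and distance of tube_deck from where it was at the start of the episode below 0.03 m and angle between tube_deck's own z axis and vertical below 0.17 rad); the robot touches nothing.
It fails at once if the blue deck is dropped down the rod (faster than 0.6 m/s) (linear speed of vial_deck above 0.6 m/s and horizontal distance between vial_deck and drying_stand below 0.03 m and z of vial_deck in the frame of drying_stand below 0.14 m).
It fails at once if the grey deck is moved more than 50 mm or tipped over (distance of tube_deck from where it was at the start of the episode above 0.05 m or angle between tube_deck's own z axis and vertical above 0.5 rad).
It also fails if it takes over 45 s, if anything falls off the work surface, if the arm or the gripper's body presses on something with over 40 N, if the wrist force passes 120 N, or if a joint passes its speed limit or range.

## Working session

There is one attempt and no reset: what is moved stays moved. The work goes in short steps, Python scripts to look and compute and a tool call to move; the robot and the scene stay as the last step left them, time stands still between calls to the robot, and variables do not carry over. Pictures are saved under pics/ and viewed, about 8 in all and at most 12, crops included, and the job is handed in when it is done.

Besides the shell and the picture viewer there is one more tool, called after "Request:" as name(argument=value, ...), one argument or row to a line, values as JSON. arm_command: Moves the arm, as the interface text tells. Its arguments: {"type":"object","properties":{"targets":{"type":"array"}},"required":["targets"]}

```bash
mkdir -p pics
python3 - <<'E'
from rig import bot, viewer
import cv2,numpy as np
np.set_printoptions(precision=4,suppress=True)
for n in("scene","top"):
    c=viewer.capture(n); cv2.imwrite(f"pics/{n}0.png",c["frame"][...,::-1]); print(n,c["fx"],c["fy"],c["cx"],c["cy"]);print(c["view"])
    np.savez(f"{n}0.npz",**c)
s=bot.read_state();print({k:np.round(v,4).tolist() for k,v in s.items()})
E
```

```text
scene 385.06748760689703 385.06748760689703 282.1396286449204 204.93068774288835
[[-0.6392 -0.7687 -0.0231  0.2678]
 [-0.303   0.2793 -0.9111  0.2472]
 [ 0.7069 -0.5754 -0.4114  0.6761]
 [ 0.      0.      0.      1.    ]]
top 407.560290954512 407.560290954512 274.6383073837468 206.0478262502336
[[-0.0259 -0.9996  0.0106 -0.0596]
 [-0.993   0.0245 -0.1157  0.5043]
 [ 0.1154 -0.0135 -0.9932  1.232 ]
 [ 0.      0.      0.      1.    ]]
{'time_s': 0.1, 'joint_positions': [-87.2887, 30.2741, 82.1473, -0.001, 67.6886, -10.2267], 'qvel': [-0.0678, -0.0446, -0.1538, 0.0684, 0.0646, 0.0485], 'tau': [-0.0002, -44.0985, -17.7151, 0.0635, 0.0534, -0.0], 'position': [0.1399, -0.6086, 0.2914], 'tcp_rot': [[0.2239, -0.9746, -0.0001], [-0.9746, -0.2239, 0.0019], [-0.0019, -0.0003, -1.0]], 'force': [-0.8037, -0.0628, 0.9007], 'moment': [0.0066, -0.0295, 0.0351], 'opening': 1.0012}
```

View pics/scene0.png

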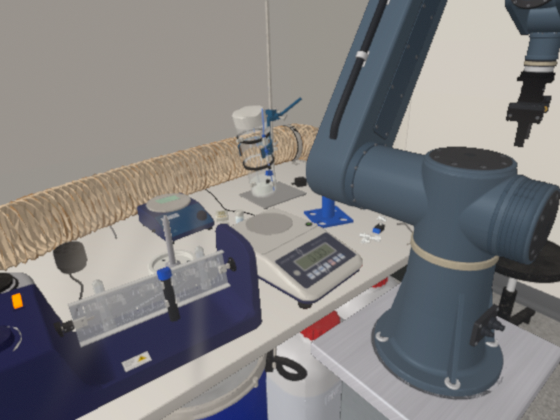

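View pics/top0.png

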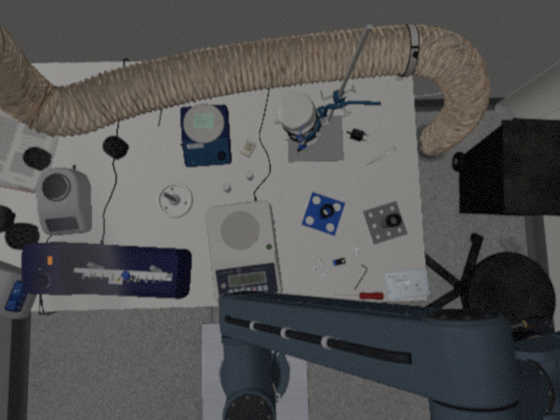

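The scene view shows the blue deck at (328,215), half hidden by the arm, and the white stand at (172,262). The top view shows the blue deck at (324,213), the grey deck at (386,222), the dish at (175,200) and the balance at (240,250).

```bash
cat > h.py <<'E'
import numpy as np,cv2
def ray(c,uv,z):
    V=np.array(c["view"]);R,t=V[:3,:3],V[:3,3];o=-R.T@t
    d=R.T@np.array([(uv[0]-c["cx"])/c["fx"],(uv[1]-c["cy"])/c["fy"],1.])
    return (o+d*(z-o[2])/d[2])[:2]
def proj(c,p):
    q=np.array(c["view"])@np.r_[p,1.];return np.array([c["fx"]*q[0]/q[2]+c["cx"],c["fy"]*q[1]/q[2]+c["cy"]])
E
python3 - <<'E'
from h import *
np.set_printoptions(precision=4,suppress=True)
c=dict(np.load("top0.npz"));f=c["frame"];hsv=cv2.cvtColor(f,cv2.COLOR_RGB2HSV)
m=cv2.inRange(hsv,(100,120,60),(130,255,255));m[:185]=0;m[245:]=0;m[:,:290]=0;m[:,355:]=0
cs,_=cv2.findContours(m,cv2.RETR_EXTERNAL,cv2.CHAIN_APPROX_NONE);k=max(cs,key=cv2.contourArea)
b=cv2.boxPoints(cv2.minAreaRect(k));P=np.array([ray(c,p,.008) for p in b]);print("blue",P,P.mean(0),np.linalg.norm(P-np.roll(P,1,0),axis=1))
# hub black band top
def blob(m,x0,x1,y0,y1):
    n=np.zeros_like(m);n[y0:y1,x0:x1]=m[y0:y1,x0:x1];cs,_=cv2.findContours(n,cv2.RETR_EXTERNAL,cv2.CHAIN_APPROX_NONE);return max(cs,key=cv2.contourArea)
dk=(hsv[...,2]<60).astype(np.uint8)*255
for nm,w in(("bluehub",(305,345,195,230)),("greyhub",(375,410,205,235))):
    k=blob(dk,*w);(u,v),r=cv2.minEnclosingCircle(k);print(nm,u,v,r,ray(c,(u,v),.11),ray(c,(u,v),.10),"diam",2*r*1.1/407)
wh=((hsv[...,2]>np.percentile(hsv[180:220,155:198,2],50)+0)).astype(np.uint8)*255
pic=np.hstack([cv2.resize(f[y:y+60,x:x+60],(400,400),interpolation=cv2.INTER_CUBIC) for x,y in((295,182),(145,170))])
cv2.imwrite("pics/crop1.png",pic[...,::-1])
E
```

```text
blue [[ 0.4467 -0.156 ]
 [ 0.5457 -0.1926]
 [ 0.5094 -0.2918]
 [ 0.411  -0.2544]] [ 0.4782 -0.2237] [0.1047 0.1055 0.1057 0.1053]
bluehub 327.0 211.0 7.615873336791992 [ 0.4751 -0.2225] [ 0.4761 -0.2239] diam 0.04116688290157834
greyhub 390.547607421875 220.484130859375 10.561841011047363 [ 0.443  -0.4055] [ 0.4437 -0.4085] diam 0.05709103249214791
```

View pics/crop1.png

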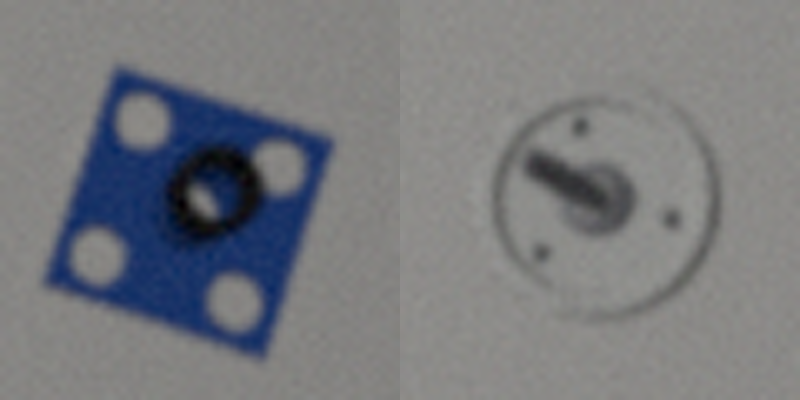

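The crop shows the blue deck's bore in line with its plate. The dish circle centre is at about crop (607,208) and the rod runs from there to its tip at about (533,163). Next I locate the stand in both views.

Run:
```python
from h import *
np.set_printoptions(precision=4,suppress=True)
t=dict(np.load("top0.npz"));s=dict(np.load("scene0.npz"))
u=lambda x,y:(145+(x-400+.5)/6.667-.5,170+(y+.5)/6.667-.5)
print("dish",ray(t,u(607,208),.02),ray(t,u(607,208),.01),"tip",ray(t,u(528,160),.14),ray(t,u(535,165),.138))
# rod direction, base
print("base",ray(t,u(598,200),.01))
for p in([.5,.18],):pass
pt=ray(t,u(607,208),.02);print("pred scene tip",proj(s,[*pt,.14]),"base",proj(s,[*pt,.02]),"pred top tip",proj(t,[*pt,.14]))
# blue deck prediction in scene
print("hub scene",proj(s,[.477,-.223,.11]))
# dark gradient dish circle, in top
g=cv2.cvtColor(t["frame"],cv2.COLOR_RGB2GRAY)
big=cv2.resize(g[170:230,145:205],None,fx=8,fy=8,interpolation=cv2.INTER_CUBIC)
h=cv2.HoughCircles(cv2.GaussianBlur(big,(0,0),4),cv2.HOUGH_GRADIENT_ALT,1.5,50,param1=60,param2=.5,minRadius=110,maxRadius=160)
if h is not None:
  for q in h[0]: 
    c=(145+(q[0]+.5)/8-.5,170+(q[1]+.5)/8-.5);print("hough",q,c,ray(t,c,.02))
cr=s["frame"][200:290,120:220];cv2.imwrite("pics/crop2.png",cv2.resize(cr,(600,540),interpolation=cv2.INTER_CUBIC)[...,::-1])
```

```text
dish [0.5279 0.2356] [0.5292 0.2379] tip [0.533  0.2413] [0.5311 0.2389]
base [0.5331 0.2421]
pred scene tip [167.9301 216.3993] base [175.3356 262.2725] pred top tip [165.8165 195.3102]
hub scene [328.4365 183.9167]
```

View pics/crop2.png

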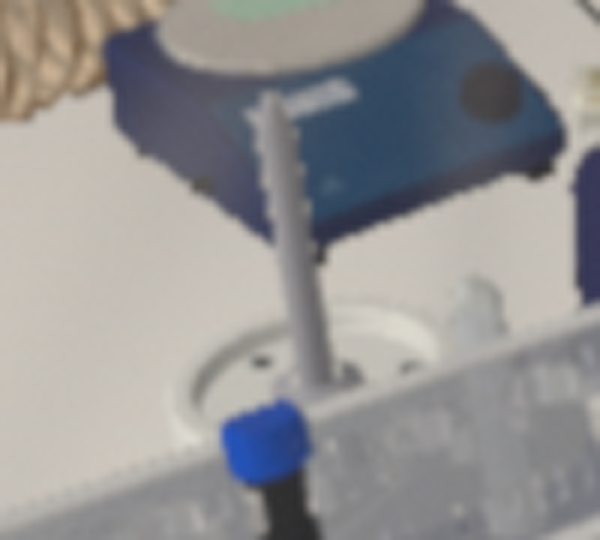

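Crop 2 shows the rod tip at full-frame pixel (165,215.8), so the rod is near (0.531, 0.240). That fits the top view to within a few mm, and I'll refine it with the deck held next to the rod. I'm moving above the blue deck now.

Request:
arm_command(
  targets=[
    {"offset":[-3.8,-5.2,0.8],"rot":[0,0,0],"gripper":0},
    {"offset":[-7.5,-10.4,1.5],"rot":[0,0,0],"gripper":0},
    {"offset":[-11.3,-15.6,2.3],"rot":[0,0,0],"gripper":0},
    {"offset":[-15,-20.7,3],"rot":[0,0,0],"gripper":0},
    {"offset":[-18.8,-26,3.8],"rot":[0,0,0],"gripper":0},
    {"offset":[-22.5,-31.1,4.5],"rot":[0,0,0],"gripper":0},
    {"offset":[-26.3,-36.3,5.3],"rot":[0,0,0],"gripper":0},
    {"offset":[-30,-41.5,6],"rot":[0,0,0],"gripper":0},
  ],
)

```text
time_s: 0.9
position: [0.4024, -0.3083, 0.2451]
tcp_rot: [[0.223, -0.975, -0.0], [-0.975, -0.223, 0.0], [-0.0, 0.0, -1.0]]
force: [-0.5, -0.0, -0.2]
opening: 1.001
```

Request:
arm_command(
  targets=[
    {"offset":[0,0,0],"rot":[0,0,0],"gripper":0},
    {"offset":[0,0,0],"rot":[0,0,0],"gripper":0},
  ],
)

```text
time_s: 1.1
position: [0.402, -0.309, 0.2452]
tcp_rot: [[0.227, -0.974, -0.001], [-0.974, -0.227, 0.0], [-0.0, 0.001, -1.0]]
force: [-0.6, -0.7, -0.0]
opening: 1.003
```

```bash
cat > d.py <<'E'
import sys,numpy as np
from rig import bot
s=bot.read_state();R=np.array(s["tcp_rot"]);p=np.array(s["position"])
print(p.round(4),R[:,2].round(4),"cm:",(R.T@(np.array([float(a) for a in sys.argv[1:4]])-p)*100).round(2),"F",np.round(s["force"],1),s["time_s"],round(s["opening"],3))
E
python3 d.py .477 -.223 .22
python3 - <<'E'
from rig import viewer
from h import *
s=viewer.capture("scene");cv2.imwrite("pics/s2.png",s["frame"][...,::-1])
E
```

```text
[ 0.402  -0.309   0.2452] [-8.e-04  3.e-04 -1.e+00] cm: [-6.67 -9.26  2.52] F [-0.6 -0.7 -0. ] 1.1 1.003
```

Request:
arm_command(
  targets=[
    {"offset":[-2.2,-3.1,0.8],"rot":[0,0,0],"gripper":0},
    {"offset":[-4.4,-6.2,1.7],"rot":[0,0,0],"gripper":0},
    {"offset":[-6.7,-9.3,2.5],"rot":[0,0,0],"gripper":0},
    {"offset":[-6.7,-9.3,2.5],"rot":[0,0,0],"gripper":0},
    {"offset":[-6.7,-9.3,2.5],"rot":[0,0,0],"gripper":0},
    {"offset":[-6.7,-9.3,2.5],"rot":[0,0,0],"gripper":0},
  ],
)

```text
time_s: 1.75
position: [0.4765, -0.2258, 0.2207]
tcp_rot: [[0.222, -0.975, 0.0], [-0.975, -0.222, -0.001], [0.001, -0.0, -1.0]]
force: [-0.0, -0.2, -0.1]
opening: 1.003
```

```bash
python3 d.py .477 -.223 .143
python3 - <<'E'
from rig import viewer
from h import *
s=viewer.capture("scene");t=viewer.capture("top")
print(proj(s,[.477,-.223,.11]),proj(t,[.477,-.223,.11]))
a=cv2.resize(s["frame"][130:250,270:390],(390,390),interpolation=cv2.INTER_CUBIC);b=cv2.resize(t["frame"][150:270,260:380],(390,390),interpolation=cv2.INTER_CUBIC)
cv2.imwrite("pics/s3.png",np.hstack([a,b])[...,::-1])
E
```

```text
[ 0.4765 -0.2258  0.2207] [ 2.e-04 -8.e-04 -1.e+00] cm: [-0.27 -0.11  7.77] F [-0.  -0.2 -0.1] 1.75 1.003
[328.43645001 183.91668288] [327.14463084 210.34511401]
```

View pics/s3.png

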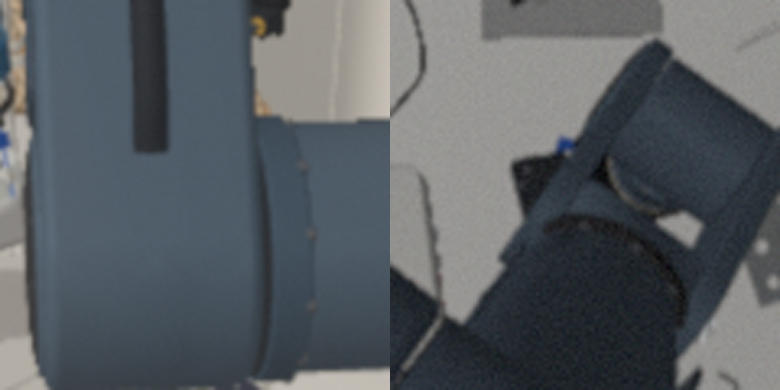

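The arm hides the deck in both views (left crop: the upper arm only, right crop: the wrist over the deck). The first measurements agree with each other, so I descend and close on those.

Request:
arm_command(
  targets=[
    {"offset":[-0.3,-0.1,2.6],"rot":[0,0,0],"gripper":0},
    {"offset":[-0.3,-0.1,5.2],"rot":[0,0,0],"gripper":0},
    {"offset":[-0.3,-0.1,7.7],"rot":[0,0,0],"gripper":0},
    {"offset":[-0.3,-0.1,7.7],"rot":[0,0,0],"gripper":0},
    {"offset":[-0.3,-0.1,7.7],"rot":[0,0,0],"gripper":0},
  ],
)

```text
time_s: 2.35
position: [0.4771, -0.2217, 0.1437]
tcp_rot: [[0.222, -0.975, -0.0], [-0.975, -0.222, 0.0], [-0.0, 0.0, -1.0]]
force: [-0.3, 0.1, 0.1]
opening: 0.997
```

```bash
python3 d.py .477 -.223 .143
```

```text
[ 0.4771 -0.2217  0.1437] [-3.e-04  2.e-04 -1.e+00] cm: [0.13 0.04 0.07] F [-0.3  0.1  0.1] 2.35 0.997
```

Request:
arm_command(
  targets=[
    {"offset":[0.1,0,0.1],"rot":[0,0,0],"gripper":0.3},
    {"offset":[0.1,0,0.1],"rot":[0,0,0],"gripper":0.5},
    {"offset":[0.1,0,0.1],"rot":[0,0,0],"gripper":0.7},
    {"offset":[0.1,0,0.1],"rot":[0,0,0],"gripper":0.8},
    {"offset":[0.1,0,0.1],"rot":[0,0,0],"gripper":0.8},
    {"offset":[0.1,0,0.1],"rot":[0,0,0],"gripper":0.8},
    {"offset":[0.1,0,0.1],"rot":[0,0,0],"gripper":0.8},
  ],
)

```text
time_s: 3.05
position: [0.4781, -0.2222, 0.1427]
tcp_rot: [[0.224, -0.975, 0.001], [-0.975, -0.224, -0.001], [0.001, -0.001, -1.0]]
force: [0.1, -0.7, 0.8]
opening: 0.456
```

The opening is 0.456 × 87 = 39.7 mm, which matches the 40 mm band. Lifting.

Request:
arm_command(
  targets=[
    {"offset":[0,0,-1],"rot":[0,0,0],"gripper":0.8},
    {"offset":[0,0,-3],"rot":[0,0,0],"gripper":0.8},
    {"offset":[0,0,-6],"rot":[0,0,0],"gripper":0.8},
    {"offset":[0,0,-9],"rot":[0,0,0],"gripper":0.8},
    {"offset":[0,0,-12],"rot":[0,0,0],"gripper":0.8},
    {"offset":[0,0,-15],"rot":[0,0,0],"gripper":0.8},
    {"offset":[0,0,-17],"rot":[0,0,0],"gripper":0.8},
    {"offset":[0,0,-17],"rot":[0,0,0],"gripper":0.8},
  ],
)

```text
time_s: 3.85
position: [0.4785, -0.2222, 0.3155]
tcp_rot: [[0.224, -0.975, 0.005], [-0.975, -0.224, -0.004], [0.005, -0.004, -1.0]]
force: [0.1, 0.3, -3.2]
opening: 0.455
```

```bash
python3 d.py .52 .10 .31
python3 - <<'E'
from rig import viewer
from h import *
s=viewer.capture("scene");t=viewer.capture("top")
a=cv2.resize(s["frame"][100:230,270:400],(390,390),interpolation=cv2.INTER_CUBIC);b=cv2.resize(t["frame"][140:270,260:390],(390,390),interpolation=cv2.INTER_CUBIC)
cv2.imwrite("pics/s4.png",np.hstack([a,b])[...,::-1])
E
```

```text
[ 0.4785 -0.2222  0.3155] [ 0.005  -0.0035 -1.    ] cm: [-30.47 -11.26   0.46] F [ 0.1  0.3 -3.2] 3.85 0.455
```

The force of about −3 N on z shows the deck is held. Now carrying it across.

Request:
arm_command(
  targets=[
    {"offset":[-2,-0.7,0],"rot":[0,0,0],"gripper":0.8},
    {"offset":[-6,-2.2,0],"rot":[0,0,0],"gripper":0.8},
    {"offset":[-10.5,-3.9,0],"rot":[0,0,0],"gripper":0.8},
    {"offset":[-15,-5.5,0],"rot":[0,0,0],"gripper":0.8},
    {"offset":[-19.5,-7.2,0],"rot":[0,0,0],"gripper":0.8},
    {"offset":[-24,-8.9,0],"rot":[0,0,0],"gripper":0.8},
    {"offset":[-28,-10.4,0],"rot":[0,0,0],"gripper":0.8},
    {"offset":[-30.5,-11.3,0],"rot":[0,0,0],"gripper":0.8},
  ],
)

```text
time_s: 4.75
position: [0.518, 0.1039, 0.3102]
tcp_rot: [[0.226, -0.974, -0.005], [-0.974, -0.226, 0.001], [-0.002, 0.005, -1.0]]
force: [0.6, 0.9, -2.7]
opening: 0.453
```

Request:
arm_command(
  targets=[
    {"offset":[0,0,0],"rot":[0,0,0],"gripper":0.8},
    {"offset":[0,0,0],"rot":[0,0,0],"gripper":0.8},
    {"offset":[0,0,0],"rot":[0,0,0],"gripper":0.8},
  ],
)

```text
time_s: 5.05
position: [0.5188, 0.0999, 0.3113]
tcp_rot: [[0.223, -0.975, -0.003], [-0.975, -0.223, -0.0], [-0.0, 0.003, -1.0]]
force: [0.4, 1.0, -2.8]
opening: 0.455
```

```bash
python3 d.py .531 .240 .31
python3 - <<'E'
from rig import viewer
from h import *
s=viewer.capture("scene");t=viewer.capture("top")
a=cv2.resize(s["frame"][130:300,110:280],(400,400),interpolation=cv2.INTER_CUBIC);b=cv2.resize(t["frame"][130:270,130:270],(400,400),interpolation=cv2.INTER_CUBIC)
cv2.imwrite("pics/s5.png",np.hstack([a,b])[...,::-1])
E
```

```text
[0.5188 0.0999 0.3113] [-2.9e-03 -5.0e-04 -1.0e+00] cm: [-13.38  -4.31   0.12] F [ 0.4  1.  -2.8] 5.05 0.455
```

View pics/s5.png

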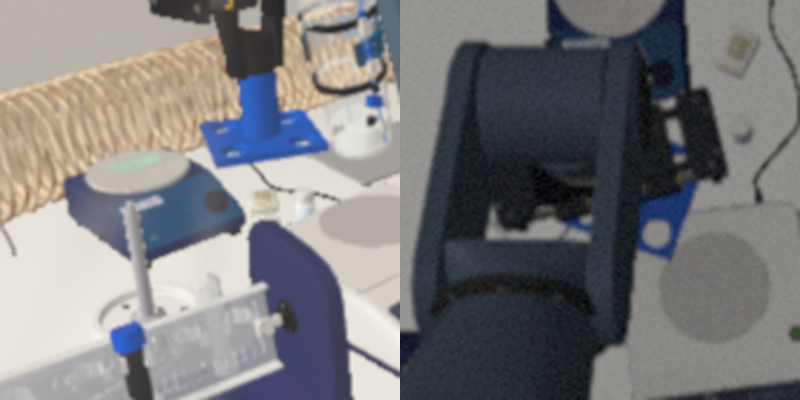

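The scene view shows the deck held level, with its hub at about pixel (220,175). The clear rod has its tip at about (166,217). The top view is hidden by the wrist. I'll refine the rod by using both views and check the hub against the TCP.

Run:
```python
from rig import viewer,bot
from h import *
from scipy.optimize import least_squares
np.set_printoptions(precision=4,suppress=True)
t=dict(np.load("top0.npz"));s0=dict(np.load("scene0.npz"));s=viewer.capture("scene")
# rod in top: dark mask
g=cv2.cvtColor(t["frame"],cv2.COLOR_RGB2GRAY)[185:215,155:195]
B=cv2.resize(g,None,fx=8,fy=8,interpolation=cv2.INTER_CUBIC);print("grey pct",np.percentile(B,[1,5,20,50]))
th=(B.min()+float(np.median(B)))/2+5
cs,_=cv2.findContours((B<th).astype(np.uint8),cv2.RETR_EXTERNAL,cv2.CHAIN_APPROX_NONE)
for k in sorted(cs,key=cv2.contourArea)[-3:]:
    b=cv2.boxPoints(cv2.minAreaRect(k));print("rod box",(b+.5)/8-.5+[155,185])
# rod in scene: grey, low saturation vs blue background rows; per-row centroid of low-sat pixels
f=s0["frame"];hsv=cv2.cvtColor(f,cv2.COLOR_RGB2HSV)
L=[]
for v in range(214,240,2):
    r=f[v,155:185].astype(int);w=np.where((r[:,2]-r[:,0])<25)[0]
    print(v,(w+155).tolist())
# held deck hub
hs=cv2.cvtColor(s["frame"],cv2.COLOR_RGB2HSV);m=cv2.inRange(hs,(105,150,60),(125,255,255))
p=np.array(bot.read_state()["position"])
for v in (166,170,174,178,182):
    w=np.where(m[v,200:245])[0]+200;print("hub",v,w.min(),w.max(),w.mean())
for z in(.143,.105,.09,.075):
    q=p-[0,0,z];print("pred",z,proj(s,p-[0,0,.143-(.143-z)]))
```

```text
grey pct [ 54.  82. 116. 138.]
rod box [[191.3125 203.4375]
 [191.3125 199.1875]
 [192.0625 199.1875]
 [192.0625 203.4375]]
rod box [[170.8125 187.6875]
 [172.3125 187.6875]
 [172.3125 189.4375]
 [170.8125 189.4375]]
rod box [[162.3707 194.3885]
 [168.6777 187.581 ]
 [181.3886 199.3573]
 [175.0817 206.1648]]
214 [155, 156, 157, 158, 159, 160, 161, 162, 163, 164, 165, 166, 171, 172, 173, 174, 175, 176, 177, 178]
216 [155, 156, 157, 158, 159, 160, 161, 162, 163, 164, 165, 166, 167, 168, 169, 170, 171, 172, 173, 174, 175, 176, 177, 178]
218 [155, 156, 157, 158, 159, 160, 161, 162, 163, 164, 165, 166, 167, 168, 169, 170, 171, 172]
220 [155, 156, 157, 158, 159, 160, 161, 162, 163, 164, 165, 166, 167, 168]
222 [155, 156, 157, 158, 159, 161, 162, 163, 164, 165, 166, 167, 168, 169]
224 [155, 156, 157, 158, 159, 160, 161, 162, 163, 164, 165, 166, 167, 168, 169]
226 [155, 156, 157, 158, 159, 160, 161, 162, 163, 164, 165, 166, 167, 168, 169]
228 [155, 156, 157, 158, 159, 160, 161, 162, 163, 164, 165, 166, 167, 168, 169, 170]
230 [155, 156, 157, 158, 159, 160, 162, 163, 164, 165, 166, 167, 168, 169, 170]
232 [155, 156, 157, 158, 159, 160, 164, 165, 166, 167, 168, 169, 170]
234 [155, 156, 157, 158, 159, 164, 165, 166, 167, 168, 169, 170, 171, 183, 184]
236 [155, 156, 157, 158, 159, 160, 164, 165, 166, 167, 168, 169, 170, 171, 177, 178, 180, 181, 182, 183, 184]
238 [155, 156, 157, 158, 159, 160, 161, 162, 163, 165, 166, 167, 168, 169, 170, 171, 172, 173, 174, 175, 176, 177, 178, 179, 180, 181, 182, 183, 184]
hub 166 212 225 218.5
hub 170 212 225 218.5
hub 174 213 226 219.5
hub 178 213 238 225.5
hub 182 204 241 222.5
pred 0.143 [221.3643 189.6151]
pred 0.105 [219.9344 174.5464]
pred 0.09 [219.3562 168.4532]
pred 0.075 [218.7699 162.2753]
```

The two views agree on the rod at about (0.533, 0.241), and the hub's image lies within about 0.7 px of the position predicted from the TCP.

```bash
python3 d.py .533 .241 .311
```

```text
[0.5194 0.0996 0.3121] [-9.e-04 -2.e-04 -1.e+00] cm: [-13.48  -4.47   0.11] F [ 0.3 -0.1 -3. ] 5.2 0.457
```

Request:
arm_command(
  targets=[
    {"offset":[-2.5,-0.8,0],"rot":[0,0,0],"gripper":0.8},
    {"offset":[-6,-2,0],"rot":[0,0,0],"gripper":0.8},
    {"offset":[-9.5,-3.2,0],"rot":[0,0,0],"gripper":0.8},
    {"offset":[-12,-4,0],"rot":[0,0,0],"gripper":0.8},
    {"offset":[-13.5,-4.5,0],"rot":[0,0,0],"gripper":0.8},
    {"offset":[-13.5,-4.5,0],"rot":[0,0,0],"gripper":0.8},
    {"offset":[-13.5,-4.5,0],"rot":[0,0,0],"gripper":0.8},
    {"offset":[-13.5,-4.5,0],"rot":[0,0,0],"gripper":0.8},
  ],
)

```text
time_s: 6.0
position: [0.5331, 0.241, 0.3124]
tcp_rot: [[0.222, -0.975, -0.001], [-0.975, -0.222, -0.001], [0.001, 0.001, -1.0]]
force: [0.6, -0.4, -2.8]
opening: 0.454
```

```bash
python3 d.py .533 .241 .28
python3 - <<'E'
from rig import viewer
from h import *
s=viewer.capture("scene");t=viewer.capture("top");np.savez("scene6.npz",**s)
hs=cv2.cvtColor(s["frame"],cv2.COLOR_RGB2HSV);m=cv2.inRange(hs,(105,150,60),(125,255,255))
for v in range(166,206,4):
    w=np.where(m[v,130:215])[0]+130
    if len(w):print("hub",v,w.min(),w.max())
a=cv2.resize(s["frame"][150:270,110:230],(480,480),interpolation=cv2.INTER_CUBIC);b=cv2.resize(t["frame"][150:250,120:200],(320,480),interpolation=cv2.INTER_CUBIC)
b=cv2.resize(t["frame"][140:260,120:200],(320,480),interpolation=cv2.INTER_CUBIC)
cv2.imwrite("pics/s6.png",np.hstack([a,b])[...,::-1])
E
```

```text
[0.5331 0.241  0.3124] [-7.e-04 -9.e-04 -1.e+00] cm: [-0.01  0.    3.24] F [ 0.6 -0.4 -2.8] 6.0 0.454
hub 174 157 164
hub 178 150 163
hub 182 150 161
hub 186 151 160
hub 190 152 183
hub 194 147 185
hub 198 136 186
hub 202 137 188
```

View pics/s6.png

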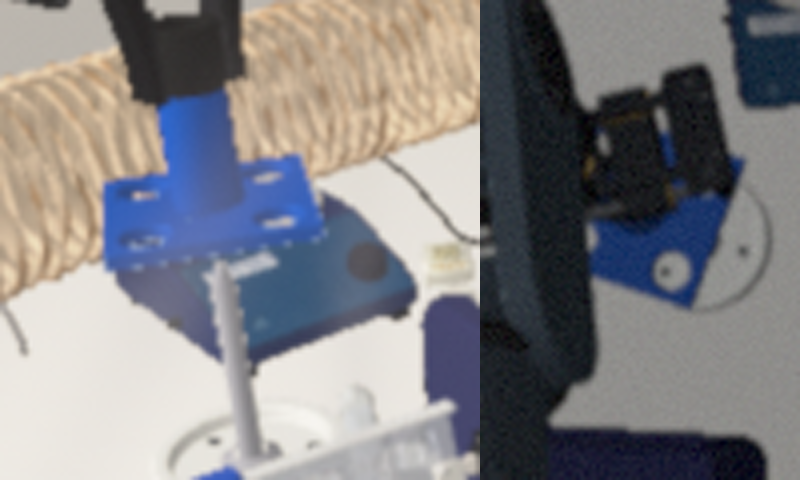

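The scene crop shows the deck level and just above the tip, which is at about crop (220,265). The hub axis runs from (195,100) to (207,200). Now a numeric check that hub and rod lie on one line.

Run:
```python
from h import *
s=dict(np.load("scene6.npz"));f=s["frame"].astype(int)
for X in([.533,.241],):
    for z in(.24,.22,.2,.18,.13,.12,.1,.08,.05): print(z,proj(s,[*X,z]).round(1))
# hub: background is tan/white/blue-free above plate -> blue edge subpixel
d=f[...,2]-f[...,0]
for v in(176,179,182,185): 
    w=np.where(d[v,140:180]>50)[0]+140;print("hub",v,w.min(),w.max(),(w.min()+w.max())/2)
for v in range(224,254,4): print("rod",v,f[v,158:182].sum(1).tolist(), d[v,158:182].tolist())
```

```text
0.24 [157.6 173.9]
0.22 [159.1 182.8]
0.2 [160.5 191.4]
0.18 [161.9 199.9]
0.13 [165.3 220.4]
0.12 [166.  224.4]
0.1 [167.3 232.2]
0.08 [168.5 239.9]
0.05 [170.4 251.2]
hub 176 150 166 158.0
hub 179 150 166 158.0
hub 182 150 166 158.0
hub 185 151 166 158.5
rod 224 [336, 328, 331, 347, 458, 573, 554, 520, 473, 430, 398, 353, 299, 289, 284, 281, 282, 278, 277, 276, 272, 269, 269, 268] [30, 30, 36, 36, 14, 0, 0, 1, 1, 1, 2, 18, 50, 56, 58, 58, 59, 60, 60, 60, 62, 62, 62, 63]
rod 228 [324, 322, 319, 313, 323, 447, 566, 543, 498, 452, 417, 420, 408, 299, 280, 279, 279, 277, 270, 275, 273, 268, 273, 273] [30, 31, 34, 35, 33, 15, 1, 0, 0, 1, 0, -1, 12, 51, 60, 59, 59, 57, 60, 62, 62, 63, 63, 63]
rod 232 [321, 314, 310, 302, 301, 325, 443, 556, 534, 479, 434, 399, 354, 301, 281, 292, 303, 293, 285, 274, 272, 275, 274, 269] [31, 32, 34, 37, 39, 36, 15, 2, 0, 1, 1, 2, 16, 46, 58, 59, 56, 57, 59, 63, 62, 61, 59, 60]
rod 236 [579, 503, 355, 297, 286, 294, 382, 509, 548, 513, 458, 415, 401, 360, 271, 249, 238, 226, 214, 213, 211, 212, 209, 214] [-7, 3, 26, 37, 39, 37, 20, 4, 0, 0, 1, 0, 1, 12, 45
[... 260 characters left out ...]
0]
rod 244 [693, 694, 694, 694, 696, 694, 694, 685, 648, 569, 522, 467, 418, 391, 424, 529, 638, 690, 696, 696, 697, 695, 695, 695] [-10, -10, -10, -10, -11, -10, -10, -10, -8, 0, 0, 1, 1, 0, -5, -12, -14, -11, -9, -11, -10, -10, -10, -10]
rod 248 [696, 696, 697, 696, 697, 696, 698, 696, 679, 626, 553, 498, 446, 407, 412, 555, 687, 696, 694, 694, 695, 695, 694, 695] [-9, -9, -10, -9, -10, -9, -9, -9, -8, -6, -1, 0, 0, -1, -2, -10, -10, -9, -10, -10, -9, -9, -10, -9]
rod 252 [697, 698, 696, 693, 691, 689, 686, 681, 681, 658, 587, 531, 476, 424, 400, 448, 584, 678, 691, 697, 701, 707, 713, 716] [-10, -10, -11, -11, -10, -10, -10, -9, -9, -8, -3, 0, 1, 1, 0, -3, -10, -9, -9, -9, -8, -8, -8, -8]
```

The hub and rod are in line to about 1 mm in the scene view, and the tip row (216) fits as well. I lower slowly and watch the force.

Request:
arm_command(
  targets=[
    {"offset":[0,0,1],"rot":[0,0,0],"gripper":0.8},
    {"offset":[0,0,2],"rot":[0,0,0],"gripper":0.8},
    {"offset":[0,0,3],"rot":[0,0,0],"gripper":0.8},
    {"offset":[0,0,3.5],"rot":[0,0,0],"gripper":0.8},
    {"offset":[0,0,4],"rot":[0,0,0],"gripper":0.8},
    {"offset":[0,0,4.5],"rot":[0,0,0],"gripper":0.8},
    {"offset":[0,0,5],"rot":[0,0,0],"gripper":0.8},
  ],
)

```text
time_s: 6.8
position: [0.5333, 0.2425, 0.2622]
tcp_rot: [[0.224, -0.975, 0.0], [-0.975, -0.224, 0.0], [0.0, -0.0, -1.0]]
force: [-0.0, 0.7, -1.6]
opening: 0.457
```

Request:
arm_command(
  targets=[
    {"offset":[0,0,0.8],"rot":[0,0,0],"gripper":0.8},
    {"offset":[0,0,1.6],"rot":[0,0,0],"gripper":0.8},
    {"offset":[0,0,2.4],"rot":[0,0,0],"gripper":0.8},
    {"offset":[0,0,3.2],"rot":[0,0,0],"gripper":0.8},
    {"offset":[0,0,4.0],"rot":[0,0,0],"gripper":0.8},
    {"offset":[0,0,4.0],"rot":[0,0,0],"gripper":0.8},
  ],
)

```text
time_s: 7.4
position: [0.5324, 0.2422, 0.221]
tcp_rot: [[0.224, -0.975, -0.003], [-0.975, -0.224, -0.001], [0.0, 0.003, -1.0]]
force: [-0.7, -0.2, -2.9]
opening: 0.457
```

```bash
python3 d.py .533 .241 .163
python3 - <<'E'
from rig import viewer
from h import *
s=viewer.capture("scene")
cv2.imwrite("pics/s7.png",cv2.resize(s["frame"][150:290,100:240],(560,560),interpolation=cv2.INTER_CUBIC)[...,::-1])
E
```

```text
[0.5324 0.2422 0.221 ] [-3.e-03 -7.e-04 -1.e+00] cm: [ 0.13 -0.05  5.8 ] F [-0.7 -0.2 -2.9] 7.4 0.457
```

View pics/s7.png

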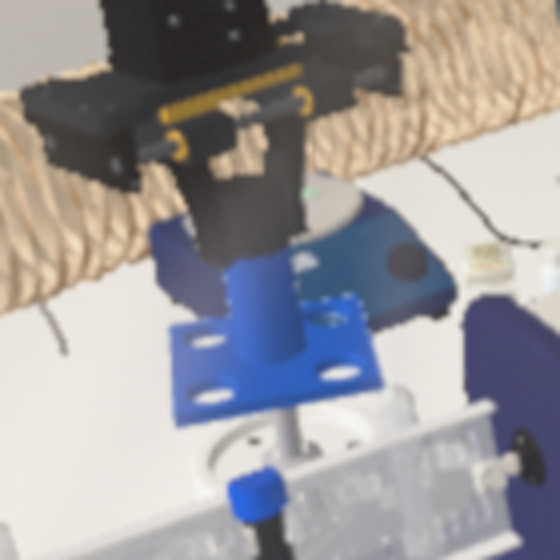

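The rod enters the plate from below at crop (290,410) and shows nowhere else, so the deck is threaded and level. Continuing down.

Request:
arm_command(
  targets=[
    {"offset":[0,0,1],"rot":[0,0,0],"gripper":0.8},
    {"offset":[0,0,2],"rot":[0,0,0],"gripper":0.8},
    {"offset":[0,0,3],"rot":[0,0,0],"gripper":0.8},
    {"offset":[0,0,4],"rot":[0,0,0],"gripper":0.8},
    {"offset":[0,0,4.7],"rot":[0,0,0],"gripper":0.8},
    {"offset":[0,0,5.2],"rot":[0,0,0],"gripper":0.8},
    {"offset":[0,0,5.4],"rot":[0,0,0],"gripper":0.8},
    {"offset":[0,0,5.4],"rot":[0,0,0],"gripper":0.8},
  ],
)

```text
time_s: 8.25
position: [0.5331, 0.2424, 0.1683]
tcp_rot: [[0.224, -0.975, -0.0], [-0.975, -0.224, -0.0], [0.0, 0.0, -1.0]]
force: [-0.4, 0.0, -2.9]
opening: 0.452
```

Request:
arm_command(
  targets=[
    {"offset":[0,0,0.2],"rot":[0,0,0],"gripper":0.8},
    {"offset":[0,0,0.4],"rot":[0,0,0],"gripper":0.8},
    {"offset":[0,0,0.5],"rot":[0,0,0],"gripper":0.8},
    {"offset":[0,0,0.5],"rot":[0,0,0],"gripper":0.8},
  ],
)

```text
time_s: 8.65
position: [0.5331, 0.2424, 0.1635]
tcp_rot: [[0.224, -0.975, -0.0], [-0.975, -0.224, -0.0], [-0.0, 0.0, -1.0]]
force: [0.5, -1.0, -2.7]
opening: 0.457
```

Request:
arm_command(
  targets=[
    {"offset":[0,0,0.1],"rot":[0,0,0],"gripper":0.8},
    {"offset":[0,0,0.2],"rot":[0,0,0],"gripper":0.8},
    {"offset":[0,0,0.2],"rot":[0,0,0],"gripper":0.8},
  ],
)

```text
time_s: 8.95
position: [0.5332, 0.2425, 0.1627]
tcp_rot: [[0.224, -0.975, 0.001], [-0.975, -0.224, 0.0], [0.0, -0.001, -1.0]]
force: [-2.3, -0.2, 5.2]
opening: 0.453
```

Contact: Fz went from −3 to +5 N at TCP z = 0.163, the height expected for the deck resting on the rim. Releasing, then straight up.

Request:
arm_command(
  targets=[
    {"offset":[0,0,0],"rot":[0,0,0],"gripper":0.5},
    {"offset":[0,0,0],"rot":[0,0,0],"gripper":0.4},
    {"offset":[0,0,0],"rot":[0,0,0],"gripper":0.2},
    {"offset":[0,0,0],"rot":[0,0,0],"gripper":0.1},
    {"offset":[0,0,0],"rot":[0,0,0],"gripper":0.1},
  ],
)

```text
time_s: 9.45
position: [0.5332, 0.2424, 0.1613]
tcp_rot: [[0.224, -0.975, -0.0], [-0.975, -0.224, 0.0], [-0.0, 0.0, -1.0]]
force: [-0.2, 0.1, 0.2]
opening: 0.777
```

Request:
arm_command(
  targets=[
    {"offset":[0,0,-1],"rot":[0,0,0],"gripper":0.1},
    {"offset":[0,0,-3],"rot":[0,0,0],"gripper":0.1},
    {"offset":[0,0,-6],"rot":[0,0,0],"gripper":0.1},
    {"offset":[0,0,-9],"rot":[0,0,0],"gripper":0.1},
    {"offset":[0,0,-12],"rot":[0,0,0],"gripper":0.1},
    {"offset":[0,0,-15],"rot":[0,0,0],"gripper":0.1},
    {"offset":[0,0,-15],"rot":[0,0,0],"gripper":0.1},
    {"offset":[0,0,-15],"rot":[0,0,0],"gripper":0.1},
  ],
)

```text
time_s: 10.25
position: [0.5332, 0.2425, 0.3126]
tcp_rot: [[0.224, -0.975, 0.002], [-0.975, -0.224, 0.0], [-0.0, -0.002, -1.0]]
force: [0.0, -0.6, -0.5]
opening: 0.904
```

```bash
python3 d.py .533 .241 .163
python3 - <<'E'
from rig import viewer
from h import *
s=viewer.capture("scene");t=viewer.capture("top")
for z in(.14,.13,.094,.028): print(z,proj(s,[.533,.241,z]).round(1))
g0=dict(np.load("top0.npz"))["frame"];a=cv2.matchTemplate(t["frame"][190:255,350:420],g0[198:246,362:410],cv2.TM_CCOEFF_NORMED);print(cv2.minMaxLoc(a))
cv2.imwrite("pics/s8.png",np.hstack([cv2.resize(s["frame"][190:290,110:210],(400,400),interpolation=cv2.INTER_CUBIC),cv2.resize(t["frame"][130:270,300:440],(400,400))])[...,::-1])
E
```

```text
[0.5332 0.2425 0.3126] [ 2.e-03  5.e-04 -1.e+00] cm: [ 0.14  0.08 14.96] F [ 0.  -0.6 -0.5] 10.25 0.904
0.14 [164.6 216.4]
0.13 [165.3 220.4]
0.094 [167.7 234.6]
0.028 [171.7 259.3]
(0.16753290593624115, 0.9949172735214233, (0, 17), (12, 8))
```

View pics/s8.png

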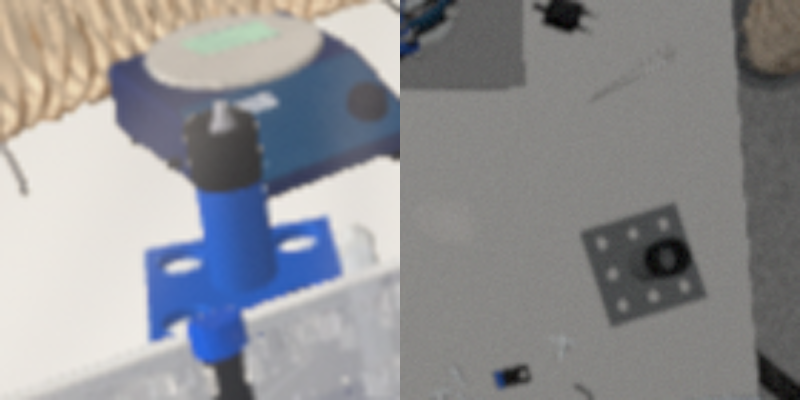

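The rod tip stands out of the hub at crop (220,110), centred in the bore. The deck is flat and free, and the grey deck matches its original position to the pixel.

```bash
python3 -c "
from rig import ticket
print(ticket.hand_in())"
```

```text
the job is handed in; nothing more can be done
None
```

The blue deck is on the rod and lies flat on the dish rim. I gripped it by its rubber band, carried it over the balance, lowered it level in small steps and let go. The job was handed in at about 10.3 s on the robot's clock; no verdict was reported.

**Seating:** the vertical force went from −3 to +5 N at TCP z = 0.163 m, the height expected with the deck on the rim. I opened the fingers only after that contact.

**Last picture:** the rod tip stands out of the middle of the hub and the plate looks level. The gripper is open and about 15 cm above its release height. The grey deck matches its first image to the pixel (correlation 0.995).

**Disagreements:** my first estimate of the dish centre by eye, (0.528, 0.236), was about 7 mm from the position given by the rod tip in both views, (0.533, 0.241). I used the rod tip, and the threading met no noticeable force. The Hough circle search for the dish found nothing. At the end I checked the deck's centring and level only by eye; the top view of the stand was hidden by the wrist whenever I looked with the deck there, so I did not measure them.

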